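Show which bin of the parts case has run out

ROBOT

A 6-joint arm with a two-finger parallel gripper is mounted at the origin on the work surface. World frame = base frame: x ahead of the robot, y to its left, z up, the work surface at z = 0. Lengths are in m, angles in rad, forces in N, time in s.
With the tool pointing down it reaches from about 0.425 to 0.95 m from the base axis. Payload 3.5 kg.
Tool frame: the origin (TCP) lies at the very end of the fingers, on their centre line; the grasp point (between the pads) lies robot.pinch_z behind it (robot.pinch_z is the distance from the TCP to the grasp point, in m); z points along the fingers, y is the line along which they close (so a half turn about z gives the same grasp; the last joint's range is limited). The gripper opens to 85 mm and grips with 20 to 120 N. Pads are 22 mm wide; open, the fingers measure 114 mm over their backs; the gripper's body (76 mm by 85 mm) begins 54 mm behind the grasp point. The pads swing forward as they close: fully open they stand 13 mm farther back than shut.
Start: joints at [1.186, 0.286, 1.577, -0, 1.279, -0.15], TCP at [0.157, 0.656, 0.193] pointing down, gripper open.
Joint ranges: [-2.77, 2.77], [-0.9, 2.22], [0.21, 2.48], [-1.53, 4.67], [0.24, 2.81], [-2.84, 2.84]. Speed limits (rad/s): [2.79, 2.79, 3.14, 3.14, 3.14, 3.14].

INTERFACE

Orientations are given as a unit quaternion [x, y, z, w].
In Python, from workcell import robot, grab_frame, camera_info gives the robot as it stands. The module is installed in compiled form; this text tells all that it offers.
- The arm moves only by the tool jog_arm, never from a script. Its argument "moves" is a list of rows, each an object of numbers: "x", "y", "z": the shift along the tool's x, y, z in m; "turn": the turn about the tool's z in degrees. In form: [{"x": .., "y": .., "z": .., "turn": ..}, ...]. A call has 1 to 8 rows; each row shifts and turns the commanded pose from where the row before left it, along the tool's axes as they then stand; what a row does not reach is not made up. A row lasts 1/8 s, in which the tool goes at most 62.5 mm and 10.7 degrees, less where a joint would pass 70% of its speed; a pose out of reach is approached as far as the arm can. A call is refused whole if a number of a shift passes 0.0625 or a number of a turn 10.7, either way. A call with a gripper value outside its range is refused whole. "fingers" is the closure in counts, from 0 (fully open) to 255 (shut), set as the call begins (left out, the last holds). The fingers move at their own pace and stop on an object; the grip force is fixed at half the most. Time passes only in rows, so rows that do not move let the fingers close. It gives the time, the measured TCP pose, the force, the opening and the grip force at its end, in the units of the state.
- robot.sense(): the state, without advancing time (a new reading comes with each control period).
- grab_frame(name): name is "scene" or "top"; returns (picture, depth): 480x640x3 uint8, red, green, blue; 480x640 float32, m along the optical axis (not along the pixel's ray), 0 where there is no reading.
- camera_info(name): a dict with "intrinsics" (3x3 intrinsics, pixels), "R" (3x3) and "t" (3): a world point X has camera coordinates R X + t. Camera axes: x right, y down, z forward; pixel columns grow to the right and rows downward; lengths in m; the calibration is good to about 2 mm. A picture is of the moment at which its call begins. camera_info takes no time and is no camera call.
- robot.sign_off(): hands the job in; it is judged then, once.
The state is a dict: "clock": time; "joints": joint angles; "dq": joint speeds; "effort": joint torques, N m; "tcp_pos": TCP position; "tcp_rot": TCP orientation; "force": force on the tool from outside, world axes, zero at the start; "ft_torque": the same for the moment, N m; "width": finger opening in m; "finger_force": force on a finger pad.
Only numpy, scipy, OpenCV 4.12 (cv2) and the standard library are available. Lean on these libraries where they do the work, as an engineer would, in place of code of your own. Each camera call takes 0.05 s, during which the arm holds its last target. There are 200 camera calls.

TASK

The parts case on the bench stands half open: with the fingertips gently push its lid (do not grip it) up and back past upright, so that it stays open by itself and all the bins can be seen. Then show me which bin has run out: point straight down at the middle of the empty bin, with the fingertips a few centimetres above it and touching nothing, hold still there for a moment and finish still pointing. Do not touch the bins or what is in them, and leave the other things on the bench where they are.

Things in the scene. Friction and masses are not known exactly. Their poses are not given: they have to be found in the camera images.
- case: parts case on the bench, black plastic, firmly in place. Base 214 mm (its x, front to back) by 248 mm (its y) by 50 mm high, walls 4 mm, open on top, with two orange latches and a carrying handle (27 mm proud) on its front, which faces -x of its frame. Origin: centre of its underside, on the bench. Six lift-out bins stand in it, two rows deep by three wide, row centres 51.5 mm before and behind the middle, columns 80 mm apart, places drawn at random
- lid (a joint): hinge of the case's lid in rad: 0 shut, 1.57 upright, stop at 1.95. It grows as the front edge swings up and back. The hinge is stiff: the lid stays where it is left; about 2 to 3 N square to the lid at its front edge moves it (up to 6 N if pushed level while it is low). The lid is a 214 x 248 mm clear pane 3 mm thick in a black frame 16 mm wide and 10 mm thick; at the start it stands part open (0.55 to 1.0 rad)
- lid_hinge (a point): middle of the lid's hinge line, on the back rim of the case, 107 mm behind the case's origin along its x, 52 mm above the bench; the hinge line runs along the case's y
- lid_edge (a point): middle of the lid's free front edge, at half the lid's thickness, 214 mm from the hinge; moves with the lid
- empty_bin_mouth (a point): centre of the open mouth of the empty bin, level with its rim, 48 mm above the bench, 2 mm below the case's rim
- empty_bin: the EMPTY bin, bare yellow floor to be seen in it. Yellow plastic, open on top, 100 mm (its x) by 78 mm (its y) by 44 mm high, walls 2 mm, loose in the case. Origin: centre of its underside, 4 mm above the bench
- bolts_bin: a bin about half full of small grey steel bolts. Yellow plastic, open on top, 100 mm (its x) by 78 mm (its y) by 44 mm high, walls 2 mm, loose in the case. Origin: centre of its underside, 4 mm above the bench
- nuts_bin: a bin about half full of dark steel hexagon nuts. Yellow plastic, open on top, 100 mm (its x) by 78 mm (its y) by 44 mm high, walls 2 mm, loose in the case. Origin: centre of its underside, 4 mm above the bench
- plugs_bin: a bin about half full of blue wall plugs. Yellow plastic, open on top, 100 mm (its x) by 78 mm (its y) by 44 mm high, walls 2 mm, loose in the case. Origin: centre of its underside, 4 mm above the bench
- caps_bin: a bin about half full of red screw caps. Yellow plastic, open on top, 100 mm (its x) by 78 mm (its y) by 44 mm high, walls 2 mm, loose in the case. Origin: centre of its underside, 4 mm above the bench
- feet_bin: a bin about half full of white round furniture feet. Yellow plastic, open on top, 100 mm (its x) by 78 mm (its y) by 44 mm high, walls 2 mm, loose in the case. Origin: centre of its underside, 4 mm above the bench
- spray_can: bystander: blue spray can standing on the bench beside the case, 65 mm across, 194 mm high. Origin: centre of its underside
- paint_bottle: bystander: small green paint bottle with black cap, 29 mm across, 84 mm high. Origin: centre of its underside
- screwdriver: bystander: screwdriver lying on the bench, about 200 mm long along its x. Origin: underside of its middle

How it is judged:
On the way, in this order (a step that is already met when the one before it is completed fails the run):
1. the lid has been pushed back past upright (value of joint lid above 1.58 rad), for 0.2 s.
2. the fingertips point at the empty bin from just above, touching nothing, for a second (value of joint lid above 1.58 rad and horizontal distance between the grasp point and empty_bin_mouth below 0.025 m and z of the grasp point in the frame of empty_bin_mouth between 0.018 and 0.08 m and contact force between each of the fingers, the arm and anything else below 0.3 N), for 1 s.
At the end, for the whole second after the job is handed in: The lid stands past upright (over 1.58 rad) and still; the grasp point is within 25 mm of the middle of the empty bin seen from above and 18 to 80 mm above its rim (fingertips about 0 to 60 mm above it); every bin is within 12 mm of where it was; the robot touches nothing (all of step 2 and distance of each of empty_bin, bolts_bin, nuts_bin, plugs_bin, caps_bin, feet_bin from where it was at the start of the episode below 0.012 m and velocity of joint lid between -0.05 and 0.05 rad/s).
It fails at once if a bin or its contents is touched (contact force between any of the fingers, the arm and empty_bin above 0.5 N or contact force between any of the fingers, the arm and bolts_bin above 0.5 N or contact force between any of the fingers, the arm and nuts_bin above 0.5 N or contact force between any of the fingers, the arm and plugs_bin above 0.5 N or contact force between any of the fingers, the arm and caps_bin above 0.5 N or contact force between any of the fingers, the arm and feet_bin above 0.5 N).
It fails at once if a bin is moved, lifted or tipped (distance of any of empty_bin, bolts_bin, nuts_bin, plugs_bin, caps_bin, feet_bin from where it was at the start of the episode above 0.015 m).
It fails at once if the lid or case is gripped or pushed roughly (over 25 N) (contact force between any of the fingers, the arm and case above 25 N).
It fails at once if another thing on the bench is disturbed (distance of any of spray_can, paint_bottle, screwdriver from where it was at the start of the episode above 0.02 m or angle between any of spray_can, paint_bottle's own z axis and vertical above 0.3 rad).
It also fails if it takes over 42 s, if anything falls off the work surface, if the arm or the gripper's body presses on something with over 40 N, if the wrist force passes 120 N, or if a joint passes its speed limit or range.

## Working session

There is one attempt and no reset: what is moved stays moved. The work goes in short steps, Python scripts to look and compute and a tool call to move; the robot and the scene stay as the last step left them, time stands still between calls to the robot, and variables do not carry over. Pictures are saved under pics/ and viewed, at most 13 in all, crops included, and the job is handed in when it is done.

Besides the shell and the picture viewer there is one more tool, called after "Request:" in YAML: its name, and indented under it one key for each argument. jog_arm: Moves the arm, as the interface text tells. Its arguments: {"type":"object","properties":{"moves":{"type":"array"},"fingers":{"type":"number"}},"required":["moves"]}

```bash
mkdir -p pics; python3 - <<'E'
from workcell import robot, grab_frame, camera_info
import cv2, numpy as np
for n in ("scene","top"):
    p,d=grab_frame(n); cv2.imwrite(f"pics/{n}0.png",p[:,:,::-1]); np.save(f"pics/{n}0.npy",d)
    c=camera_info(n); print(n,c)
print(robot.sense(), robot.pinch_z)
E
```

```text
scene {'intrinsics': array([[434.7548303 ,   0.        , 316.58770724],
       [  0.        , 434.7548303 , 244.50347796],
       [  0.        ,   0.        ,   1.        ]]), 'R': array([[-0.18575253,  0.98255464, -0.00907658],
       [ 0.59283036,  0.10469866, -0.79849255],
       [-0.78361225, -0.15370289, -0.60193626]]), 't': array([ 0.0828166 , -0.27795438,  1.40186255])}
top {'intrinsics': array([[507.07695778,   0.        , 328.45923184],
       [  0.        , 507.07695778, 239.5580937 ],
       [  0.        ,   0.        ,   1.        ]]), 'R': array([[ 0.0213656 , -0.99956553, -0.02030443],
       [-0.99845956, -0.02029298, -0.05164012],
       [ 0.05120565,  0.02137647, -0.99845933]]), 't': array([-0.0043816 ,  0.54901216,  1.08906434])}
{'clock': 0.1, 'joints': array([ 1.18600830e+00,  2.87097822e-01,  1.57801839e+00,  4.94090797e-06,
        1.27859774e+00, -1.49977085e-01]), 'dq': array([-0.00127288, -0.00051763, -0.00377525, -0.00185628, -0.00071259,
        0.00130892]), 'effort': array([ 4.98588124e-04, -4.07295227e+01, -2.93699241e+01, -1.63030868e-04,
        3.37760794e-03,  3.78461593e-06]), 'tcp_pos': array([0.15674616, 0.65586152, 0.19157836]), 'tcp_rot': array([ 1.17136577e-01,  9.93115249e-01, -1.02233182e-03, -2.82511986e-04]), 'force': array([-0.57514494,  0.16601108,  0.28104044]), 'ft_torque': array([-0.01363701,  0.03155754, -0.01365502]), 'finger_force': 0.0, 'width': 0.08509690221212082} 0.0187
```

View pics/scene0.png

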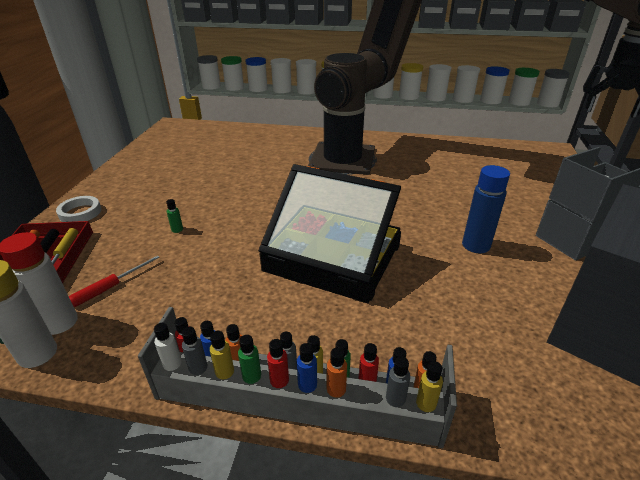

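View pics/top0.png

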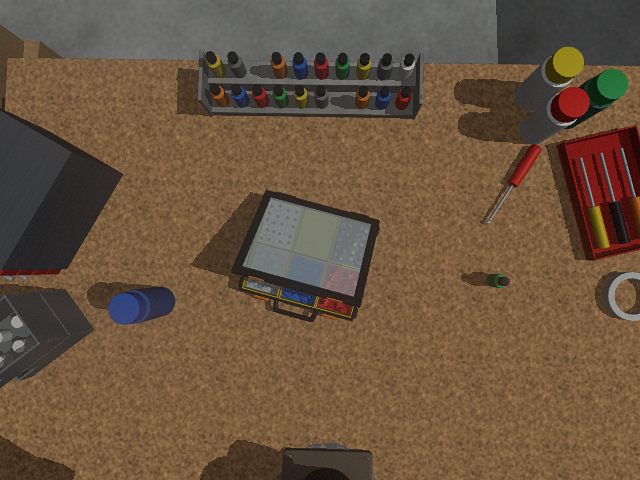

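The top view shows the case at about (310,250), with its front and handle towards the robot at (295,313). The lid is tilted over the bins, and the bare yellow bin looks to be back row middle (317,232). The spray can is at (140,305), the bottle at (498,281) and the screwdriver at (515,185).

```bash
python3 - <<'E'
import cv2
p=cv2.imread("pics/top0.png")[180:330,220:400]; cv2.imwrite("pics/topc.png",cv2.resize(p,None,fx=4,fy=4,interpolation=cv2.INTER_CUBIC))
p=cv2.imread("pics/scene0.png")[155:305,250:415]; cv2.imwrite("pics/scenec.png",cv2.resize(p,None,fx=4,fy=4,interpolation=cv2.INTER_CUBIC))
E
```

```text
(no output)
```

View pics/topc.png

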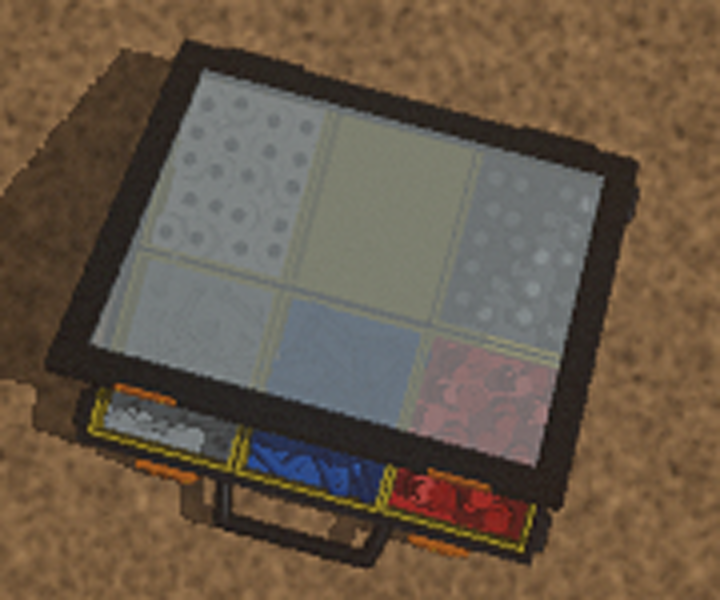

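View pics/scenec.png

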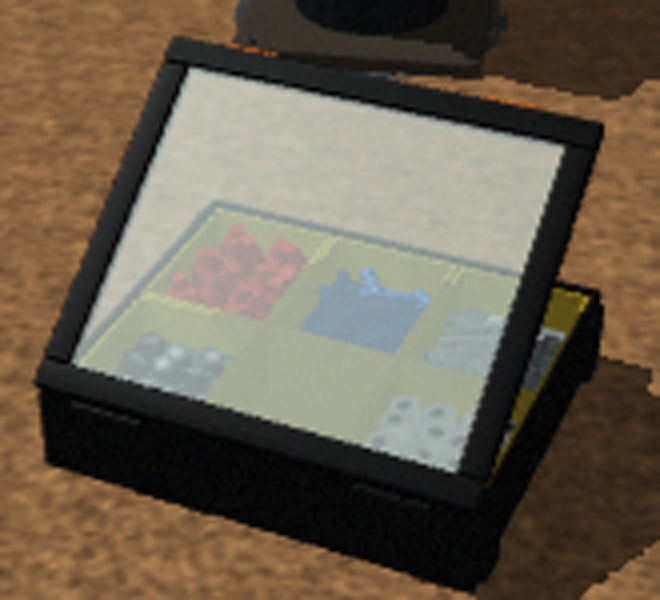

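The crops show grey bolts, blue plugs and red caps in the front row, and feet, the bare yellow bin and nuts in the back row. The empty bin is therefore back middle. Lid corners, top view: front (232,272) and (360,307), hinge (267,190) and (379,220). Scene view: front (401,186) and (294,165), hinge (371,280) and (260,250).

```bash
cat > h.py <<'E'
from workcell import robot, grab_frame, camera_info
import cv2, numpy as np
from scipy.optimize import least_squares
C={n:camera_info(n) for n in("scene","top")}
def proj(n,X):
    c=C[n]; q=(c["intrinsics"]@(c["R"]@np.asarray(X).T+c["t"][:,None])).T; return q[:,:2]/q[:,2:]
def ray(n,uv,z):
    c=C[n]; d=c["R"].T@np.linalg.inv(c["intrinsics"])@[*uv,1]; o=-c["R"].T@c["t"]; return o+d*(z-o[2])/d[2]
def tri(a,b):
    P=[C[n]["intrinsics"]@np.c_[C[n]["R"],C[n]["t"]] for n in("top","scene")]
    X=cv2.triangulatePoints(*P,np.float64(a),np.float64(b)).ravel(); return X[:3]/X[3]
def world(p,X): # case frame -> world
    c,s=np.cos(p[2]),np.sin(p[2]); X=np.atleast_2d(X); return np.c_[p[0]+c*X[:,0]-s*X[:,1],p[1]+s*X[:,0]+c*X[:,1],X[:,2]]
def lid(th,r,y,n=0): # r from hinge, n outward normal (up when shut)
    return [.107-r*np.cos(th)+n*np.sin(th),y,.052+r*np.sin(th)+n*np.cos(th)]
E
python3 - <<'E'
from h import *
T=[(232,272.5),(360,307),(267,190),(379,220)];S=[(401,186),(294.5,165),(371,280),(260,250)]
X=np.array([tri(a,b) for a,b in zip(T,S)]); print(X.round(4))
def f(p):
    L=world(p,[lid(p[3],.214,.124),lid(p[3],.214,-.124),lid(p[3],0,.124),lid(p[3],0,-.124)])
    return np.r_[proj("top",L)-T,proj("scene",L)-S].ravel()
m=X.mean(0);r=least_squares(f,[m[0],m[1],-.25,.7],loss="soft_l1");p=r.x
print(p.round(4),r.fun.reshape(-1,2).round(1))
print("edge",world(p,lid(p[3],.214,0)),"empty",world(p,[.0515,0,.048]))
np.save("p.npy",p)
d=np.load("pics/top0.npy")
for n,(u,v) in dict(can=(125,308),bottle=(503,281),drv=(515,185),edge=(293,289)).items():
    z=d[v,u];c=C["top"];print(n,(c["R"].T@(np.linalg.inv(c["intrinsics"])@[u*z,v*z,z]-c["t"])).round(3))
E
```

```text
[[ 0.4758  0.182   0.1793]
 [ 0.4174 -0.0559  0.178 ]
 [ 0.6471  0.1401  0.0649]
 [ 0.5889 -0.0965  0.062 ]]
[ 0.5107  0.0477 -0.2382  0.63  ] [[-1.5 -0.1]
 [ 0.1  0.2]
 [-2.1  2.5]
 [-0.5  2.3]
 [-0.1  0.7]
 [-1.3 -0.1]
 [-1.3  4.3]
 [-1.   2.6]]
edge [[0.44669185 0.06320907 0.17808304]] empty [[0.56079084 0.0355081  0.048     ]]
can [0.407 0.372 0.192]
bottle [ 0.469 -0.349  0.082]
drv [ 0.675 -0.394  0.019]
edge [0.448 0.067 0.176]
```

Request:
jog_arm:
  moves:
    - {"z": -0.03}
    - {"z": -0.035}
    - {"z": -0.035}
    - {"z": -0.03}
    - {"x": -0.027, "y": -0.033}
    - {"x": -0.027, "y": -0.033}
    - {"x": -0.027, "y": -0.033}
    - {"x": -0.027, "y": -0.033}
  fingers: 225

```text
validation failed for argument at $.mo...
```

Request:
jog_arm:
  moves:
    - {"x": -0.027, "y": -0.033}
    - {"x": -0.027, "y": -0.033}
    - {"x": -0.027, "y": -0.033}
    - {"x": -0.027, "y": -0.033}
    - {"x": -0.027, "y": -0.033}
    - {"x": -0.027, "y": -0.033}
    - {"x": -0.027, "y": -0.033}
    - {}

```text
validation failed for argument at $.mo...
```

Request:
jog_arm:
  moves:
    - {"x": 0, "y": 0, "z": -0.03, "turn": 0}
    - {"x": 0, "y": 0, "z": -0.035, "turn": 0}
    - {"x": 0, "y": 0, "z": -0.035, "turn": 0}
    - {"x": 0, "y": 0, "z": -0.03, "turn": 0}
    - {"x": -0.027, "y": -0.033, "z": 0, "turn": 0}
    - {"x": -0.027, "y": -0.033, "z": 0, "turn": 0}
    - {"x": -0.027, "y": -0.033, "z": 0, "turn": 0}
    - {"x": -0.027, "y": -0.033, "z": 0, "turn": 0}
  fingers: 225

```text
clock: 1.1
tcp_pos: [0.2316, 0.5015, 0.3221]
tcp_rot: [0.117, 0.993, -0.0, -0.0]
force: [0.4, 0.2, -0.0]
width: 0.0102
finger_force: 0.0
```

Request:
jog_arm:
  moves:
    - {"x": -0.034, "y": -0.041, "z": 0, "turn": 0}
    - {"x": -0.034, "y": -0.041, "z": 0, "turn": 0}
    - {"x": -0.034, "y": -0.041, "z": 0, "turn": 0}
    - {"x": -0.034, "y": -0.041, "z": 0, "turn": 0}
    - {"x": -0.034, "y": -0.041, "z": 0, "turn": 0}
    - {"x": -0.034, "y": -0.041, "z": 0, "turn": 0}
    - {"x": -0.034, "y": -0.041, "z": 0, "turn": 0}
    - {"x": -0.034, "y": -0.041, "z": 0, "turn": 0}

```text
clock: 2.1
tcp_pos: [0.4198, 0.119, 0.3225]
tcp_rot: [0.117, 0.993, 0.0, -0.0]
force: [0.7, 1.5, -0.6]
width: 0.0101
finger_force: 0.0
```

Request:
jog_arm:
  moves:
    - {"x": 0, "y": 0, "z": 0.03, "turn": 0}
    - {"x": 0, "y": 0, "z": 0.03, "turn": 0}
    - {"x": 0, "y": 0, "z": 0.03, "turn": 0}
    - {"x": 0, "y": 0, "z": 0.03, "turn": 0}
    - {"x": 0, "y": 0, "z": 0.03, "turn": 0}
    - {"x": 0, "y": 0, "z": 0.022, "turn": 0}
    - {"x": 0, "y": 0, "z": 0, "turn": 0}

```text
clock: 2.98
tcp_pos: [0.4176, 0.1206, 0.1485]
tcp_rot: [0.117, 0.993, -0.0, -0.003]
force: [-0.1, 0.3, -0.4]
width: 0.0101
finger_force: 0.0
```

```bash
python3 - <<'E'
from h import *
print(robot.sense()["tcp_pos"])
p,_=grab_frame("scene"); cv2.imwrite("pics/s1.png",cv2.resize(p[110:310,230:450,::-1],None,fx=3,fy=3))
E
```

```text
[0.41758983 0.12057387 0.14849754]
```

View pics/s1.png

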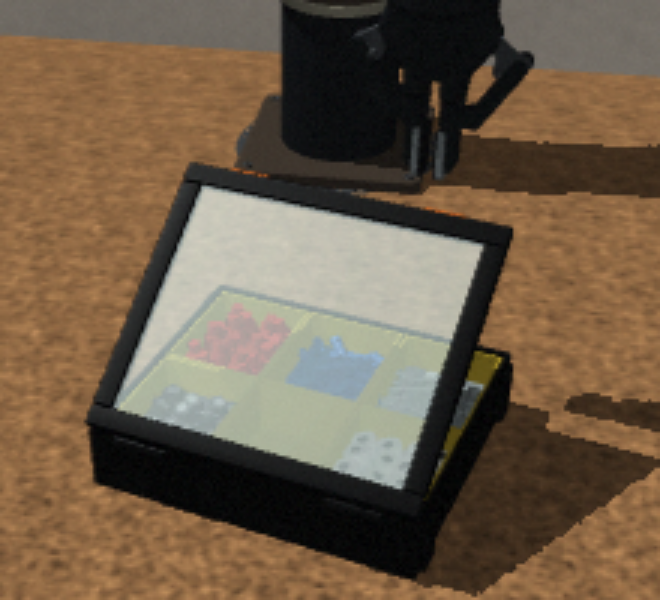

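The fingertips stand just in front of the lid's free edge at crop (428,178). I'll check the overlap numerically.

```bash
python3 - <<'E'
from h import *
p=np.load("p.npy")
q=proj("scene",np.array([robot.sense()["tcp_pos"],world(p,lid(p[3],.214,.045,0))[0],world(p,lid(p[3],.214,.045,.005))[0]]))
print(q,(q-[230,110])*3)
E
```

```text
[[371.66249228 182.79212573]
 [364.47715676 179.3527142 ]
 [364.12182327 178.26681831]] [[424.98747683 218.37637719]
 [403.43147028 208.0581426 ]
 [402.36546981 204.80045492]]
```

```bash
python3 - <<'E'
from h import *
p,d=grab_frame("scene"); c=C["scene"]
cv2.imwrite("pics/s2.png",cv2.convertScaleAbs(cv2.resize(p[140:200,340:420,::-1],None,fx=8,fy=8,interpolation=cv2.INTER_NEAREST),alpha=2))
for u in(369,373,377):
  for v in range(150,190,3):
    z=d[v,u]; print(u,v,(c["R"].T@(np.linalg.inv(c["intrinsics"])@[u*z,v*z,z]-c["t"])).round(3))
E
```

```text
369 150 [0.429 0.11  0.232]
369 153 [0.427 0.111 0.225]
369 156 [0.425 0.111 0.217]
369 159 [0.43  0.112 0.212]
369 162 [0.43  0.112 0.206]
369 165 [0.427 0.113 0.197]
369 168 [0.078 0.092 0.013]
369 171 [0.087 0.094 0.007]
369 174 [ 0.092  0.095 -0.   ]
369 177 [ 0.107  0.096 -0.003]
369 180 [0.465 0.117 0.182]
369 183 [0.473 0.118 0.179]
369 186 [0.476 0.119 0.174]
369 189 [0.48  0.119 0.169]
373 150 [0.407 0.118 0.223]
373 153 [-0.032  0.095  0.011]
373 156 [-0.029  0.096  0.002]
373 159 [-0.011  0.098  0.   ]
373 162 [0.013 0.1   0.002]
373 165 [0.033 0.102 0.001]
373 168 [ 0.048  0.103 -0.001]
373 171 [0.073 0.105 0.001]
373 174 [0.092 0.106 0.001]
373 177 [0.112 0.108 0.001]
373 180 [0.467 0.125 0.184]
373 183 [0.473 0.126 0.18 ]
373 186 [0.477 0.127 0.175]
373 189 [0.478 0.127 0.169]
377 150 [0.434 0.127 0.236]
377 153 [0.435 0.128 0.229]
377 156 [0.434 0.128 0.222]
377 159 [0.431 0.129 0.214]
377 162 [0.431 0.129 0.207]
377 165 [0.432 0.13  0.201]
377 168 [0.43  0.13  0.193]
377 171 [0.072 0.117 0.001]
377 174 [ 0.086  0.118 -0.001]
377 177 [0.108 0.12  0.   ]
377 180 [0.465 0.134 0.183]
377 183 [0.472 0.134 0.18 ]
377 186 [0.478 0.135 0.176]
377 189 [0.48  0.136 0.171]
```

View pics/s2.png

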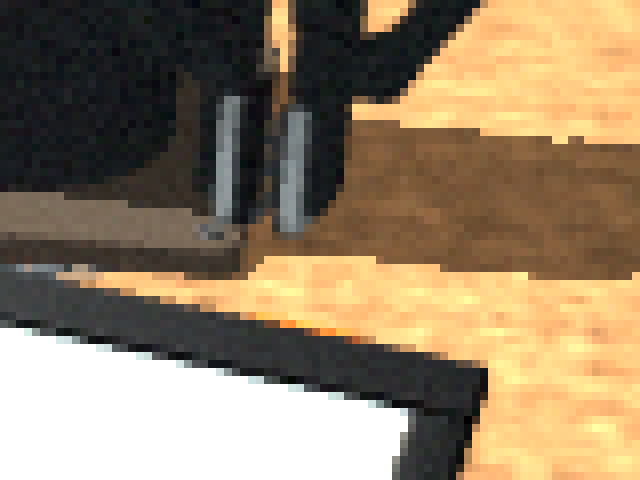

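```bash
python3 - <<'E'
from h import *
s=robot.sense(); print(s["clock"],s["tcp_pos"],s["joints"],s["effort"],s["force"])
p,d=grab_frame("top"); c=C["top"]
v,u=np.mgrid[0:480,0:640]; z=d
X=(np.stack([u*z,v*z,z],-1).reshape(-1,3)@np.linalg.inv(c["intrinsics"]).T-c["t"])@c["R"]
m=(z.ravel()>0)&(abs(X[:,0]-.4176)<.07)&(abs(X[:,1]-.1206)<.07)&(X[:,2]>.2)
print(X[m].min(0),X[m].max(0),m.sum()); 
h=np.histogram(X[m][:,2],20);print(h[0],h[1].round(3))
cv2.imwrite("pics/t2.png",cv2.resize(p[180:420,200:420,::-1],None,fx=2.5,fy=2.5))
E
```

```text
3.075 [0.41975999 0.1207203  0.15131604] [ 4.69001936e-02 -2.24090345e-01  2.17798989e+00  2.97554708e-05
  1.18733618e+00 -1.28912266e+00] [ 8.25911615e-03 -1.87072492e+01 -2.73916411e+01 -5.16638902e-04
  2.12374725e-02  4.78330676e-06] [0.30208849 0.3517866  1.11622233]
[0.34760566 0.0567732  0.24003994] [0.46389481 0.1782398  0.51298339] 7957
[   4   10   48  132    0    0    7   13   17   18    1    7   20  121
  243  743 2059 2410  930 1174] [0.24  0.254 0.267 0.281 0.295 0.308 0.322 0.336 0.349 0.363 0.377 0.39
 0.404 0.417 0.431 0.445 0.458 0.472 0.486 0.499 0.513]
```

View pics/t2.png

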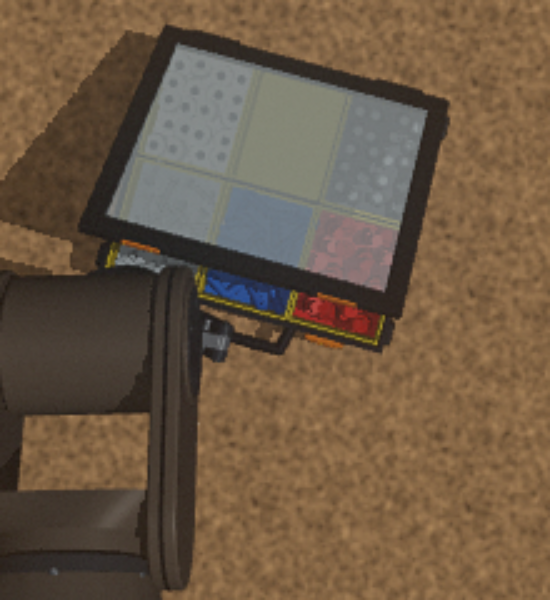

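The top view shows the wrist just in front of the lid, clear of it. The scene depth puts the fingertips at about z = 0.19, while the reported TCP says 0.15. I'll check this against the start frame.

```bash
python3 - <<'E'
from h import *
def pts(n,d):
    c=C[n];v,u=np.mgrid[0:480,0:640]
    return (np.stack([u*d,v*d,d],-1).reshape(-1,3)@np.linalg.inv(c["intrinsics"]).T-c["t"])@c["R"]
def low(X,t):
    m=(np.hypot(X[:,0]-t[0],X[:,1]-t[1])<.07)&(X[:,2]>t[2]-.06)&(X[:,2]<t[2]+.12)
    print(m.sum(),np.histogram(X[m][:,2]-t[2],np.arange(-.06,.121,.01)), np.sort(X[m][:,2]-t[2])[:15].round(3))
np.set_printoptions(suppress=True,precision=3)
for n in("scene","top"): 
    print(n); low(pts(n,np.load(f"pics/{n}0.npy")),(.1567,.6559,.1916))
print(proj("scene",[[.1567,.6559,.1916]]))
E
```

```text
scene
523 (array([  0,   0,   0,   0,   0,   0,   0,   0,   0,   0,   0,  31,  67,
        60,  59,  41,  88, 177]), array([-0.06, -0.05, -0.04, -0.03, -0.02, -0.01,  0.  ,  0.01,  0.02,
        0.03,  0.04,  0.05,  0.06,  0.07,  0.08,  0.09,  0.1 ,  0.11,
        0.12])) [0.052 0.053 0.053 0.053 0.054 0.054 0.055 0.055 0.055 0.055 0.056 0.056
 0.056 0.056 0.057]
top
0 (array([0, 0, 0, 0, 0, 0, 0, 0, 0, 0, 0, 0, 0, 0, 0, 0, 0, 0]), array([-0.06, -0.05, -0.04, -0.03, -0.02, -0.01,  0.  ,  0.01,  0.02,
        0.03,  0.04,  0.05,  0.06,  0.07,  0.08,  0.09,  0.1 ,  0.11,
        0.12])) []
[[601.439 134.324]]
```

The start frame shows the same offset. The real fingertips sit about 40 mm higher than the reported TCP, and x and y agree. I'll trust the cameras and go 45 mm lower.

Request:
jog_arm:
  moves:
    - {"x": 0, "y": 0, "z": 0.015, "turn": 0}
    - {"x": 0, "y": 0, "z": 0.015, "turn": 0}
    - {"x": 0, "y": 0, "z": 0.015, "turn": 0}
    - {"x": 0, "y": 0, "z": 0, "turn": 0}
    - {"x": -0.008, "y": 0, "z": 0, "turn": 0}
    - {"x": 0, "y": 0, "z": 0, "turn": 0}

```text
clock: 3.88
tcp_pos: [0.4286, 0.1187, 0.1066]
tcp_rot: [0.117, 0.993, 0.0, 0.001]
force: [-0.3, -0.2, 0.3]
width: 0.0101
finger_force: 0.0
```

```bash
python3 - <<'E'
from h import *
np.set_printoptions(suppress=True,precision=3)
s=robot.sense(); t=s["tcp_pos"]; print(t,s["force"])
p,d=grab_frame("scene"); c=C["scene"];v,u=np.mgrid[0:480,0:640]
X=(np.stack([u*d,v*d,d],-1).reshape(-1,3)@np.linalg.inv(c["intrinsics"]).T-c["t"])@c["R"]
m=(np.hypot(X[:,0]-t[0],X[:,1]-t[1])<.03)&(X[:,2]>.08)&(X[:,2]<.3)
print(m.sum(),X[m][:,2].min(),X[m].max(0))
cv2.imwrite("pics/s3.png",cv2.convertScaleAbs(cv2.resize(p[140:200,340:420,::-1],None,fx=6,fy=6,interpolation=cv2.INTER_NEAREST),alpha=2))
E
```

```text
[0.429 0.119 0.107] [-0.28  -0.235  0.326]
930 0.15882509064094857 [0.454 0.148 0.269]
```

View pics/s3.png

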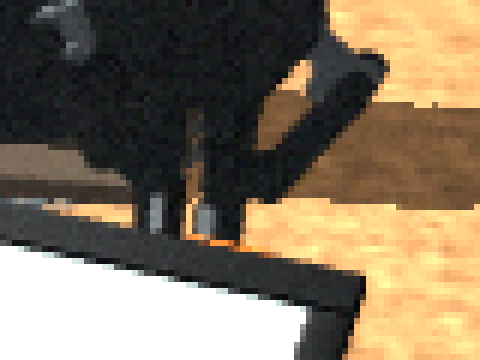

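The tips are now hidden behind the lid's edge, at crop (150..240,235), so they overlap it. Starting the gentle push.

Request:
jog_arm:
  moves:
    - {"x": -0.007, "y": 0, "z": 0, "turn": 0}
    - {"x": -0.007, "y": 0, "z": 0, "turn": 0}
    - {"x": -0.007, "y": 0, "z": -0.006, "turn": 0}
    - {"x": -0.007, "y": 0, "z": -0.006, "turn": 0}
    - {"x": -0.007, "y": 0, "z": -0.006, "turn": 0}
    - {"x": -0.007, "y": 0, "z": -0.006, "turn": 0}
    - {"x": -0.007, "y": 0, "z": -0.006, "turn": 0}
    - {"x": -0.007, "y": 0, "z": -0.006, "turn": 0}

```text
clock: 4.92
tcp_pos: [0.4777, 0.1067, 0.1441]
tcp_rot: [0.117, 0.993, -0.0, -0.006]
force: [-15.5, 2.2, 12.6]
width: 0.0102
finger_force: 7.5
```

```bash
python3 - <<'E'
from h import *
s=robot.sense(); print(s["tcp_pos"],s["force"],s["ft_torque"],s["finger_force"])
p,d=grab_frame("scene"); np.save("pics/s4.npy",d)
a=p[130:290,250:420,::-1]; q,_=grab_frame("top"); b=q[180:340,220:400,::-1]
cv2.imwrite("pics/s4.png",cv2.convertScaleAbs(np.hstack([cv2.resize(x,(400,376)) for x in(a,b)]),alpha=1.6))
s=robot.sense(); print(s["tcp_pos"],s["force"])
E
```

```text
[0.47774997 0.10673908 0.14405249] [-15.5419478    2.24005794  12.58236655] [0.11196772 1.98321574 0.00952259] 7.525839284062386
[0.48038763 0.10640368 0.14469858] [-10.49156073   1.52773428  10.32061636]
```

View pics/s4.png

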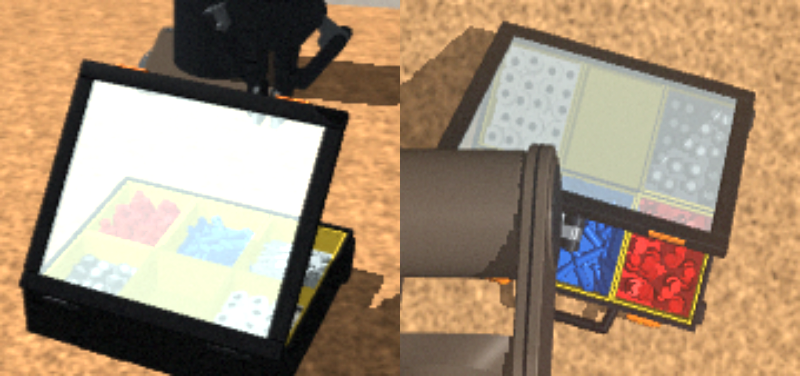

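The lid is opening, now about 0.9 rad. The upward force is friction, because the edge rises faster than the finger. I'll rise a bit faster.

Request:
jog_arm:
  moves:
    - {"x": 0, "y": 0, "z": -0.005, "turn": 0}
    - {"x": -0.005, "y": 0, "z": -0.006, "turn": 0}
    - {"x": -0.006, "y": 0, "z": -0.006, "turn": 0}
    - {"x": -0.006, "y": 0, "z": -0.006, "turn": 0}

```text
clock: 5.52
tcp_pos: [0.4988, 0.1016, 0.165]
tcp_rot: [0.117, 0.993, -0.0, -0.0]
force: [-2.8, 0.6, -2.0]
width: 0.0102
finger_force: 1.1
```

Request:
jog_arm:
  moves:
    - {"x": -0.006, "y": 0, "z": -0.004, "turn": 0}
    - {"x": -0.007, "y": 0, "z": -0.004, "turn": 0}
    - {"x": -0.007, "y": 0, "z": -0.004, "turn": 0}
    - {"x": -0.007, "y": 0, "z": -0.003, "turn": 0}
    - {"x": -0.007, "y": 0, "z": -0.003, "turn": 0}
    - {"x": -0.007, "y": 0, "z": -0.003, "turn": 0}

```text
clock: 6.28
tcp_pos: [0.5389, 0.0919, 0.1865]
tcp_rot: [0.117, 0.993, -0.0, 0.0]
force: [-4.3, -2.3, 2.4]
width: 0.0102
finger_force: 1.7
```

Request:
jog_arm:
  moves:
    - {"x": -0.008, "y": 0, "z": -0.003, "turn": 0}
    - {"x": -0.008, "y": 0, "z": -0.003, "turn": 0}
    - {"x": -0.008, "y": 0, "z": -0.002, "turn": 0}
    - {"x": -0.008, "y": 0, "z": -0.001, "turn": 0}
    - {"x": -0.008, "y": 0, "z": 0, "turn": 0}
    - {"x": -0.008, "y": 0, "z": 0, "turn": 0}
    - {"x": -0.008, "y": 0, "z": 0, "turn": 0}
    - {"x": -0.008, "y": 0, "z": 0, "turn": 0}

```text
clock: 7.28
tcp_pos: [0.601, 0.0774, 0.1947]
tcp_rot: [0.117, 0.993, 0.0, 0.0]
force: [-2.1, 0.3, 2.3]
width: 0.0099
finger_force: 1.2
```

Request:
jog_arm:
  moves:
    - {"x": -0.008, "y": 0, "z": 0, "turn": 0}
    - {"x": -0.008, "y": 0, "z": 0, "turn": 0}
    - {"x": -0.008, "y": 0, "z": 0, "turn": 0}
    - {"x": -0.008, "y": 0, "z": 0, "turn": 0}
    - {"x": -0.008, "y": 0, "z": 0, "turn": 0}
    - {"x": -0.008, "y": 0, "z": 0, "turn": 0}
    - {"x": -0.007, "y": 0, "z": 0, "turn": 0}
    - {"x": 0, "y": 0, "z": 0, "turn": 0}

```text
clock: 8.28
tcp_pos: [0.6549, 0.0645, 0.1949]
tcp_rot: [0.117, 0.993, 0.0, 0.001]
force: [-0.0, 1.6, -0.8]
width: 0.0097
finger_force: 0.4
```

Request:
jog_arm:
  moves:
    - {"x": 0.01, "y": 0, "z": 0, "turn": 0}
    - {"x": 0.02, "y": 0, "z": 0, "turn": 0}
    - {"x": 0.025, "y": 0, "z": 0, "turn": 0}
    - {"x": 0.025, "y": 0, "z": 0, "turn": 0}
    - {"x": 0.005, "y": -0.025, "z": 0, "turn": 0}
    - {"x": 0, "y": -0.025, "z": 0, "turn": 0}
    - {"x": 0, "y": 0, "z": 0, "turn": 0}

```text
clock: 9.15
tcp_pos: [0.5597, 0.0349, 0.196]
tcp_rot: [0.118, 0.993, -0.0, 0.001]
force: [-0.4, 0.1, 0.0]
width: 0.0102
finger_force: 0.0
```

```bash
python3 - <<'E'
from h import *
s=robot.sense(); print(s["tcp_pos"],s["force"])
p,d=grab_frame("scene"); np.save("pics/s5.npy",d)
q,dt=grab_frame("top"); np.save("pics/t5.npy",dt); a=p[110:290,230:430,::-1]; b=q[150:330,210:410,::-1]
cv2.imwrite("pics/s5.png",cv2.convertScaleAbs(np.hstack([cv2.resize(x,(400,360)) for x in(a,b)]),alpha=1.5))
E
```

```text
[0.55966652 0.03488773 0.19600899] [-0.36085447  0.12963707  0.0062005 ]
```

View pics/s5.png

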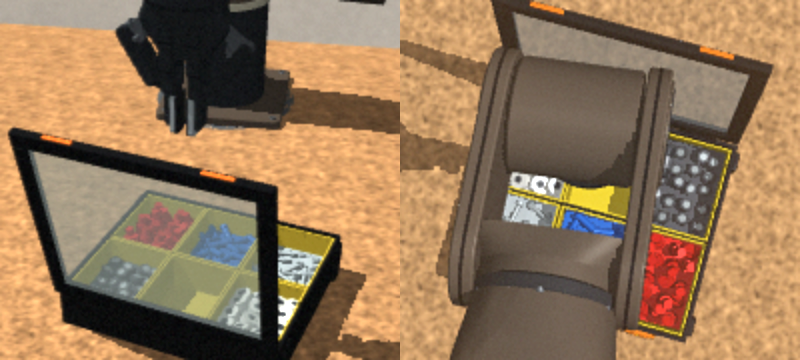

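The lid now stands open, and the empty bin is back middle at left crop (185,285). The tool is above it. Next I check the lid angle and the model's bin position against the picture.

```bash
python3 - <<'E'
from h import *
np.set_printoptions(suppress=True,precision=3)
p=np.load("p.npy")
R=[(.0515+sx*.05,sy*.039,.048) for sx,sy in((-1,1),(-1,-1),(1,-1),(1,1),(0,0))]
print("bin rim scene crop",(proj("scene",world(p,R))-[230,110])*2)
c=C["scene"];d=np.load("pics/s5.npy");img=0
def at(cx,cy):
    u,v=round(230+cx/2),round(110+cy/2); z=d[v,u]; return c["R"].T@(np.linalg.inv(c["intrinsics"])@[u*z,v*z,z]-c["t"])
H=world(p,[.107,0,.052])[0]; ex=np.array([np.cos(p[2]),np.sin(p[2]),0])
for q in((60,150),(150,178),(230,195),(20,160),(270,240),(30,200)):
    X=at(*q); s=(X-H)@ex; print(q,X,"lean",np.degrees(np.arctan2(s,X[2]-.052)))
t=robot.sense()["tcp_pos"]; dz=t-world(p,[.0515,0,.048])[0]
print(dz)
X=at(185,122),at(172,128),at(193,128); print(X)
E
```

```text
bin rim scene crop [[236.468 270.6  ]
 [171.564 253.791]
 [131.813 305.558]
 [200.894 325.289]
 [185.45  287.641]]
(60, 150) [ 0.648 -0.059  0.254] lean 14.214247179127506
(150, 178) [0.665 0.024 0.244] lean 14.049337356384887
(230, 195) [0.682 0.094 0.245] lean 14.155043422709753
(20, 160) [ 0.631 -0.104  0.23 ] lean 14.390834302264464
(270, 240) [0.683 0.129 0.206] lean 14.936856723783556
(30, 200) [ 0.62  -0.103  0.181] lean 15.289745578987128
[-0.001  0.     0.148]
(array([0.548, 0.032, 0.238]), array([0.57 , 0.025, 0.242]), array([0.57 , 0.043, 0.244]))
```

Request:
jog_arm:
  moves:
    - {"x": 0, "y": 0, "z": 0.012, "turn": 0}
    - {"x": 0, "y": 0, "z": 0.015, "turn": 0}
    - {"x": 0, "y": 0, "z": 0.015, "turn": 0}
    - {"x": 0, "y": 0, "z": 0.015, "turn": 0}
    - {"x": 0, "y": 0, "z": 0.015, "turn": 0}
    - {"x": 0, "y": 0, "z": 0.008, "turn": 0}
    - {"x": 0, "y": 0, "z": 0, "turn": 0}

```text
clock: 10.12
tcp_pos: [0.5592, 0.0358, 0.114]
tcp_rot: [0.117, 0.993, -0.0, -0.001]
force: [-0.6, -0.4, 0.5]
width: 0.0098
finger_force: 0.0
```

```bash
cat > chk.py <<'E'
from h import *
np.set_printoptions(suppress=True,precision=3)
p=np.load("p.npy");s=robot.sense(); t=s["tcp_pos"]; print(t,s["force"])
print("bin top view",ray("top",(315.2,234.5),.048),"model",world(p,[.0515,0,.048]))
c=C["scene"];_,d=grab_frame("scene");v,u=np.mgrid[0:480,0:640]
X=(np.stack([u*d,v*d,d],-1).reshape(-1,3)@np.linalg.inv(c["intrinsics"]).T-c["t"])@c["R"]
m=(np.hypot(X[:,0]-t[0],X[:,1]-t[1])<.03)&(X[:,2]>.06)&(X[:,2]<.4)
z=np.sort(X[m][:,2]); print("lowest finger z",z[:5]); f=X[m&(X[:,2]<z[0]+.03)]; print(len(f),f.min(0),f.max(0))
ex=np.array([np.cos(p[2]),np.sin(p[2]),0]);H=world(p,[.107,0,.052])[0]
for uv in((260,185),(345,207),(240,190)):
    z=d[uv[1],uv[0]];Y=c["R"].T@(np.linalg.inv(c["intrinsics"])@[uv[0]*z,uv[1]*z,z]-c["t"]);print("lid lean deg",np.degrees(np.arctan2((Y-H)@ex,Y[2]-.052)))
E
python3 chk.py
```

```text
[0.559 0.036 0.114] [-0.645 -0.404  0.455]
bin top view [0.557 0.035 0.048] model [[0.561 0.036 0.048]]
lowest finger z [0.194 0.198 0.198 0.199 0.199]
236 [0.546 0.007 0.194] [0.581 0.063 0.224]
lid lean deg 14.28165366952936
lid lean deg 14.743378833957223
lid lean deg 14.078133640626975
```

Request:
jog_arm:
  moves:
    - {"x": 0, "y": 0, "z": 0.012, "turn": 0}
    - {"x": 0, "y": 0, "z": 0.012, "turn": 0}
    - {"x": 0, "y": 0, "z": 0.012, "turn": 0}
    - {"x": 0, "y": 0, "z": 0.012, "turn": 0}
    - {"x": 0, "y": 0, "z": 0.009, "turn": 0}
    - {"x": 0, "y": 0, "z": 0, "turn": 0}
    - {"x": 0, "y": 0, "z": 0, "turn": 0}

```text
clock: 11.05
tcp_pos: [0.56, 0.0357, 0.0582]
tcp_rot: [0.117, 0.993, 0.0, 0.0]
force: [0.6, 0.6, -0.0]
width: 0.0101
finger_force: 0.0
```

```bash
python3 chk.py; python3 - <<'E'
from h import *
p,d=grab_frame("scene"); a=p[150:300,240:420,::-1]
cv2.imwrite("pics/s6.png",cv2.convertScaleAbs(cv2.resize(a,None,fx=4,fy=4),alpha=1.6))
print(proj("scene",[robot.sense()["tcp_pos"]+[0,0,k] for k in(0,.04)]))
E
```

```text
[0.56  0.036 0.058] [ 0.598  0.605 -0.035]
bin top view [0.557 0.035 0.048] model [[0.561 0.036 0.048]]
lowest finger z [0.204 0.204 0.205 0.205 0.205]
97 [0.564 0.008 0.204] [0.578 0.061 0.22 ]
lid lean deg 14.289562630679555
lid lean deg 14.368526538405227
lid lean deg 14.384468559118554
[[322.86476274 249.7717051 ]
 [322.85729362 234.45161578]]
```

View pics/s6.png

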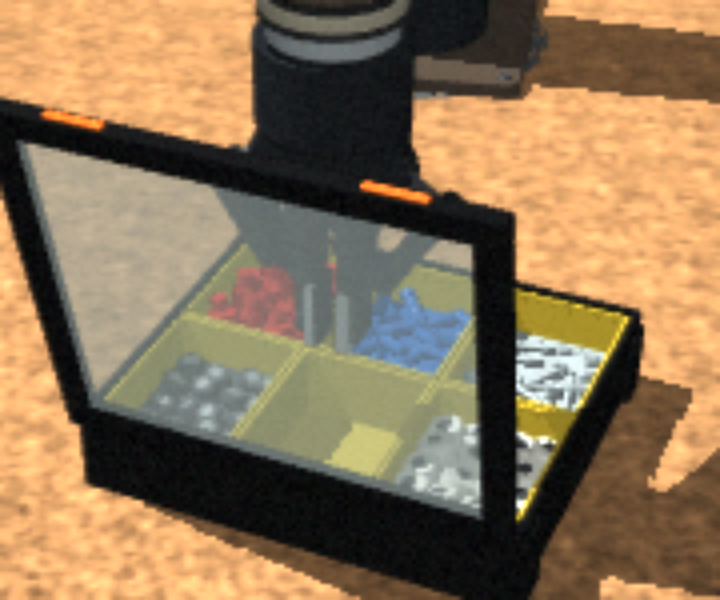

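The fingertips at crop (328,350) hang above the bare yellow bin, about 45 mm over its rim. The lid leans back about 14° past upright and nothing is touched. I'll hold for 2 s.

Request:
jog_arm:
  moves:
    - {"x": 0, "y": 0, "z": 0, "turn": 0}
    - {"x": 0, "y": 0, "z": 0, "turn": 0}
    - {"x": 0, "y": 0, "z": 0, "turn": 0}
    - {"x": 0, "y": 0, "z": 0, "turn": 0}
    - {"x": 0, "y": 0, "z": 0, "turn": 0}
    - {"x": 0, "y": 0, "z": 0, "turn": 0}
    - {"x": 0, "y": 0, "z": 0, "turn": 0}
    - {"x": 0, "y": 0, "z": 0, "turn": 0}

```text
clock: 12.15
tcp_pos: [0.5596, 0.0358, 0.0578]
tcp_rot: [0.117, 0.993, -0.0, -0.0]
force: [-0.2, -0.4, -0.2]
width: 0.01
finger_force: 0.0
```

Request:
jog_arm:
  moves:
    - {"x": 0, "y": 0, "z": 0, "turn": 0}
    - {"x": 0, "y": 0, "z": 0, "turn": 0}
    - {"x": 0, "y": 0, "z": 0, "turn": 0}
    - {"x": 0, "y": 0, "z": 0, "turn": 0}
    - {"x": 0, "y": 0, "z": 0, "turn": 0}
    - {"x": 0, "y": 0, "z": 0, "turn": 0}
    - {"x": 0, "y": 0, "z": 0, "turn": 0}
    - {"x": 0, "y": 0, "z": 0, "turn": 0}

```text
clock: 13.15
tcp_pos: [0.5597, 0.0358, 0.0578]
tcp_rot: [0.117, 0.993, 0.0, -0.0]
force: [-0.3, -0.7, 0.4]
width: 0.01
finger_force: 0.0
```

```bash
python3 -c "
from workcell import robot
print(robot.sense()['tcp_pos']); print(robot.sign_off())"
```

```text
[0.55965703 0.03577725 0.05783266]
the job is handed in; nothing more can be done
None
```

The lid stands open by itself, about 14° past upright, and I handed the job in with the fingertips held still about 45 mm above the empty bin (back row, middle), touching nothing; sign-off returned no verdict, and the push on the lid peaked at about 20 N (limit 25 N).

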